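Rack a board and open the safety-capped cleaner bottle

ROBOT

A 6-joint arm with a two-finger parallel gripper is mounted at the origin on a cart in front of the work surface, level with it; the furniture and walls round the work are solid. World frame = base frame: x ahead of the robot, y to its left, z up, the work surface at z = 0. Lengths are in m, angles in rad, forces in N, time in s.
With the tool pointing down it reaches from about 0.275 to 0.725 m from the base axis. Payload 15.9 kg.
Tool frame: the origin (TCP) lies at the very end of the fingers, on their centre line; the grasp point (between the pads) lies 19 mm behind it; z points along the fingers, y is the line along which they close (so a half turn about z gives the same grasp; the last joint's range is limited). The gripper opens to 85 mm and grips with 20 to 120 N. Pads are 22 mm wide; open, the fingers measure 114 mm over their backs; the gripper's body (76 mm by 85 mm) begins 54 mm behind the grasp point. The pads swing forward as they close: fully open they stand 13 mm farther back than shut.
Start: joints at [-1.166, 0.213, -0.034, 1.323, 0, 1.571], TCP at [0.197, -0.46, 0.231] pointing down, gripper open.
Joint ranges: [-2.98, 2.98], [-0.74, 1.72], [-1.14, 1.35], [-2.1, 2.04], [-1.57, 1.44], [-3.14, 3.14]. Speed limits (rad/s): [1.89, 1.89, 2.39, 2.57, 3.14, 3.14].

INTERFACE

Orientations are given as [roll, pitch, yaw] about the fixed x, y, z axes, in that order (R = Rz(yaw) Ry(pitch) Rx(roll)).
In Python, from rig import r, get_image gives the robot as it stands.
- The arm moves only by the tool servo_tool, never from a script. Its argument "deltas" is text: rows parted by semicolons, each of 7 numbers parted by spaces: the turn, a rotation vector about the tool's x, y, z each as a share of 8 degrees, from -1 to 1, then the shift along the tool's x, y, z each as a share of 0.03 m, from -1 to 1, then the closure, from -1 (fully open) to 1 (shut), so that 0 is half open. In form: wx wy wz tx ty tz gripper; .... A call has 1 to 12 rows; each row shifts and turns the commanded pose from where the row before left it, along the tool's axes as they then stand; what a row does not reach is not made up. A row lasts 1/10 s, in which the tool goes at most 50 mm and 8.59 degrees, less where a joint would pass 70% of its speed; a pose out of reach is approached as far as the arm can. A call with a number of a shift or a turn outside -1 to 1 is refused whole. A call with a gripper value outside its range is refused whole. The fingers move at their own pace and stop on an object; "newtons" is the grip in N (left out, the last holds). Time passes only in rows, so rows that do not move let the fingers close. It gives the time, the measured TCP pose, the force, the opening and the grip force at its end, in the units of the state.
- r.state(): the state, without advancing time (a new reading comes with each control period).
- get_image(name): name is "scene" or "top"; returns a dict with "frame" (480x640x3 uint8, red, green, blue), "mtx" (3x3 intrinsics, pixels), "dist_coeffs" ([k1, k2, p1, p2, k3] as OpenCV has them; the pictures are not rectified), "rvec" (rotation vector, rad) and "tvec" (3), from world to camera coordinates, as OpenCV has them. Camera axes: x right, y down, z forward; pixel columns grow to the right and rows downward; lengths in m; the calibration is good to about 2 mm. A picture is of the moment at which its call begins. There is no depth.
- r.finish_job(): hands the job in; it is judged then, once.
The state is a dict: "t": time; "joint_positions": joint angles; "dq": joint speeds; "joint_efforts": joint torques, N m; "position": TCP position; "orientation": TCP orientation; "ft_force": force on the tool from outside, world axes, zero at the start; "torque": the same for the moment, N m; "width": finger opening in m; "gripper_force": force on a finger pad.
Only numpy, scipy, OpenCV 4.12 (cv2) and the standard library are available. Lean on these libraries where they do the work, as an engineer would, in place of code of your own. Each camera call takes 0.05 s, during which the arm holds its last target. There are 200 camera calls.

TASK

Get the circuit board ready for its solvent wash: take it off the sloped rest, stand it upright on a long edge in the middle of the wash rack's slot and let go. Then push the cleaner bottle's safety cap down, keep it down while twisting it anticlockwise (from above) about a fifth of a turn, and lift it straight off. Finish still holding the cap, level and still, a few centimetres clear above the bottle's open mouth, the board still standing and all other things left where they were.

Things in the scene. Friction and masses are not known exactly. Their poses are not given: they have to be found in the camera images.
- board_centre (a point): Centre of the loose circuit board (94 x 62 x 8 mm, 55 g): x along its length, y across its width, z through its thickness. At first it leans on the rest, 40 degrees from upright, long edges level: y points up the slope, the upper edge is the one nearer the robot. Pinch that edge across the 8 mm, fingers pointing down along the slope.
- rest: Fixed bare-metal sloped rest, base 100 (x) x 112 (y) x 6 mm; origin under its centre, z up, x away from the robot. Two rails 12 mm wide at y = -38 and 38 mm carry the board; between them the space under the board is open (64 mm). The board's lower edge sits on ledges 30 mm above the bench behind a 4 mm lip: draw it up along its slope first.
- slot (a point): Middle of the fixed wash rack's slot floor, 6 mm above the bench; slot runs along y, x across, z up. Plate 90 (x) x 112 (y) mm, two slotted cheeks 12 mm wide at y = -38 and 38 mm, free between them. Slot 12.5 mm wide up to 26 mm above its floor, then flaring to 27 mm at 38 mm. A board on its long edge has its centre 31 mm above the floor and may lean 9 degrees.
- board: The same board, as a whole: green with a grey heat-spreader plate on one face; origin at the middle of its underside, axes as board_centre.
- mouth (a point): Centre of the flat top of the cleaner bottle's neck, 150 mm above the bench; z up, x as the bottle is turned. White bottle 74 mm wide, neck 39 mm wide, shoulder 84 to 101 mm above the bench, in a dark round holder (100 mm) screwed down: it cannot move or turn.
- bottle: The fixed bottle with its holder; origin on its axis at bench height, axes as mouth.
- cap_centre (a point): Centre (half-way up, on the axis) of the loose grey ribbed safety cap, 58 mm wide, 34 mm high, 60 g. Locked, it is 6 mm below the mouth (144 mm above the bench), skirt foot 127 mm above the bench, its x axis along the bottle's. A 5 N spring holds it up; push it down 5 mm (9 N) or more to unlock; hard stop at 7 mm (11 N).
- cap: The same cap as a body; origin on the axis at the foot of its skirt, z up. Kept down it turns anticlockwise (from above): from 45 degrees it is free, at 130 it meets a stop; clockwise is blocked. Let up when free, it rises about 10 mm by its spring and then lifts straight off; the skirt leaves the neck 30 mm above the pushed-down place.
- mug: White tea mug, 78 mm wide, 97 mm high, behind the rest; bystander, leave it. Origin at its underside.
- meter: Orange and black multimeter lying flat, 158 x 80 x 46 mm, behind the rack; bystander. Origin at its underside.
- spool: Solder spool standing on its end, 56 mm wide, 38 mm high, near the front, left; bystander. Origin at its underside.
- tin: Round flux tin, 51 mm wide, 21 mm high, behind and between rest and rack; bystander. Origin at its underside.
- cell: Grey round battery cell standing upright, 32 mm wide, 72 mm high, behind and between rack and bottle; bystander. Origin at its underside.
There are look-alikes about, which are no part of the job. Leave any yellow look-alike of the cap alone.

How it is judged:
By the outcome, as a careful person would: the job done as asked, in the order asked, and still so for the second after the job is handed in, while the arm keeps its last pose, push and grip.
It also fails if it takes over 48 s, if anything falls off the work surface, if the arm or the gripper's body presses on something with over 40 N, if the wrist force passes 120 N, or if a joint passes its speed limit or range.

## Working session

There is one attempt and no reset: what is moved stays moved. The work goes in short steps, Python scripts to look and compute and a tool call to move; the robot and the scene stay as the last step left them, time stands still between calls to the robot, and variables do not carry over. Pictures are saved under pics/ and viewed, at most 13 in all, crops included, and the job is handed in when it is done.

Besides the shell and the picture viewer there is one more tool, called after "Emit:" by a JSON object that holds its "name" and its "arguments", one argument or row to a line. servo_tool: Moves the arm, as the interface text tells. Shift numbers are shares of 0.03 m and turn numbers shares of 8 degrees, none past 1 either way. Its arguments: {"type":"object","properties":{"deltas":{"type":"string"},"newtons":{"type":"number"}},"required":["deltas"]}

```bash
mkdir -p pics; ls; python3 - <<'E'
from rig import r,get_image
import cv2,pickle
for n in("scene","top"):
    d=get_image(n);pickle.dump(d,open(f"{n}0.pkl","wb"));cv2.imwrite(f"pics/{n}0.png",d["frame"][:,:,::-1])
    print(n,d["mtx"].tolist(),d["dist_coeffs"],d["rvec"],d["tvec"])
print(r.state())
E
```

```text
pics
scene [[599.8176663920582, 0.0, 315.6469987449912], [0.0, 599.8176663920582, 242.29674643957753], [0.0, 0.0, 1.0]] [-0.08855708  0.          0.          0.          0.        ] [ 0.90596777 -2.23535768  1.3305171 ] [0.37165585 0.27748317 1.25388342]
top [[552.340703014073, 0.0, 323.22694664964496], [0.0, 552.340703014073, 246.39828396878409], [0.0, 0.0, 1.0]] [0.00168743 0.         0.         0.         0.        ] [ 2.09607838 -2.15089615  0.17405912] [0.01065573 0.52251044 1.26258836]
{'t': 0.1, 'joint_positions': array([-1.16599905e+00,  2.13302876e-01, -3.49777243e-02,  1.32347934e+00,
       -2.87962265e-05,  1.57079617e+00]), 'dq': array([-0.00097448, -0.00278398,  0.00161637,  0.00015477, -0.00019124,
       -0.00106825]), 'joint_efforts': array([ 3.92532138e-04, -6.87247539e+01,  4.87806237e+01,  1.22161279e-02,
       -3.19589390e-05, -1.58214380e-06]), 'position': array([ 0.19679296, -0.45932652,  0.23087506]), 'orientation': array([-3.14062904e+00,  2.87960636e-05,  4.04797464e-01]), 'ft_force': array([-0.427395  , -0.02854739, -0.48134947]), 'torque': array([ 0.03261595,  0.00592215, -0.07558197]), 'gripper_force': 0.0, 'width': 0.08532771821028196}
```

View pics/scene0.png

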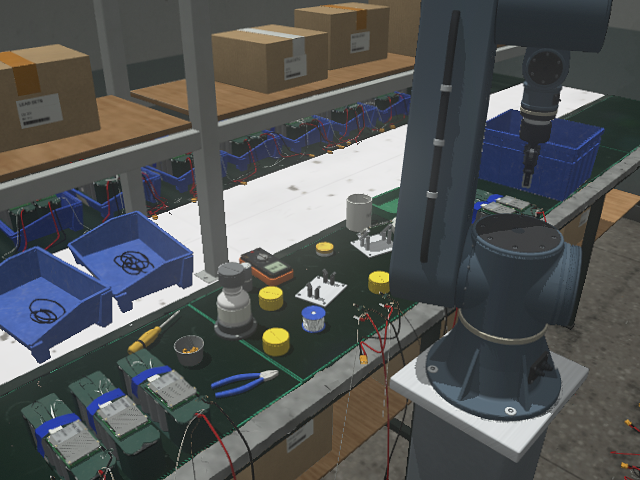

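View pics/top0.png

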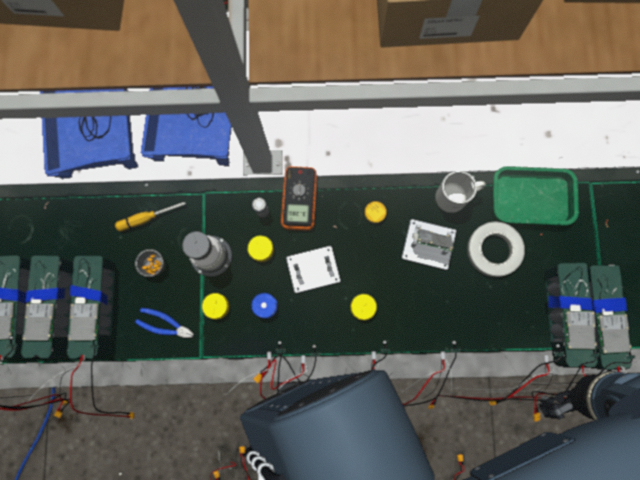

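The top view shows the rest with its board at about (429,245), the rack plate at (314,269), and the bottle at (206,254) with its cap at about (197,245). The tape roll is at (496,249), and the scene view shows the same layout. Next I'll enlarge the parts that matter.

```bash
cat > h.py <<'E'
import numpy as np,cv2,pickle
from scipy.spatial.transform import Rotation as R
def ray(d,uv):
    p=cv2.undistortPoints(np.array([[uv]],float),d["mtx"],d["dist_coeffs"])[0,0]
    M=cv2.Rodrigues(d["rvec"])[0]; t=np.array(d["tvec"]).ravel()
    return -M.T@t, M.T@np.array([*p,1])
def atz(d,uv,z):
    c,v=ray(d,uv); return c+v*(z-c[2])/v[2]
def proj(d,P): return cv2.projectPoints(np.array(P,float).reshape(-1,1,3),d["rvec"],np.array(d["tvec"],float),d["mtx"],d["dist_coeffs"])[0][:,0]
def load(n): return pickle.load(open(n+".pkl","rb"))
def crop(d,x,y,w,h,s): return cv2.resize(d["frame"][y:y+h,x:x+w,::-1],(w*s,h*s),interpolation=cv2.INTER_CUBIC)
E
python3 - <<'E'
from h import *
t=load("top0");s=load("scene0")
a=np.hstack([crop(t,392,208,80,75,5),crop(t,274,235,80,75,5)])
b=np.hstack([crop(t,166,217,80,45,5),crop(s,200,255,80,45,5)])
cv2.imwrite("pics/c1.png",np.vstack([a,b]))
for n,uv in(("rest",(429,245)),("rack",(314,269)),("cap",(197,245)),("mug",(460,190))): print(n,atz(t,uv,.16 if n=="cap" else .006))
E
```

```text
rest [ 0.52622271 -0.26022778  0.006     ]
rack [0.47468553 0.02132724 0.006     ]
cap [0.51284584 0.26952787 0.16      ]
mug [ 0.66250185 -0.34483609  0.006     ]
```

View pics/c1.png

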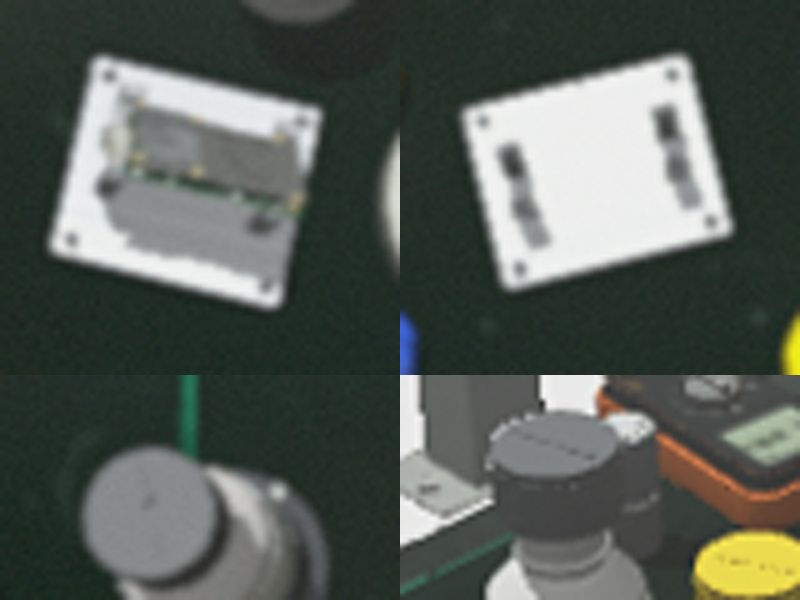

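The crop shows both plates clearly, with corners as listed in the script below. The board's green upper edge runs from about (128,172) to (303,208) in the crop. The cap disc is centred at (150,515), and the 3 screw holes confirm the plates.

```bash
cat >> h.py <<'E'
def plate(d,uvs,lx,ly,z=.006):
    # uvs TL TR BR BL in image; up=+x, left=+y
    P=np.array([atz(d,u,z)[:2] for u in uvs])
    M=np.array([[lx,ly],[lx,-ly],[-lx,-ly],[-lx,ly]])/2
    c=P.mean(0);Q=P-c
    th=np.arctan2((M[:,0]*Q[:,1]-M[:,1]*Q[:,0]).sum(),(M*Q).sum())
    return c,th,[np.linalg.norm(P[i]-P[(i+1)%4]) for i in range(4)]
E
python3 - <<'E'
from h import *
t=load("top0");s=load("scene0")
f=lambda L,ox,oy,sx:[((x-sx)/5+ox-.4,y/5+oy-.4) for x,y in L]
cr,thr,e=plate(t,f([(91,53),(324,104),(281,310),(48,253)],392,208,0),.1,.112);print("rest",cr,np.degrees(thr),e)
ck,thk,e=plate(t,f([(460,106),(689,51),(735,237),(505,294)],274,235,400),.09,.112);print("rack",ck,np.degrees(thk),e)
print("cap top",atz(t,(150.5/5+165.6,(515-375)/5+216.6),.161))
print("cap top scene",atz(s,(557/5+200-80-.4,(445-375)/5+255-.4),.161))
# board upper edge in rest frame, for a few assumed heights
Rz=lambda a:np.array([[np.cos(a),-np.sin(a)],[np.sin(a),np.cos(a)]])
for uv in f([(128,172),(303,208)],392,208,0):
    for z in(.078,.083): print(uv,z,Rz(thr).T@(atz(t,uv,z)[:2]-cr))
def draw(im,d,P,o,sc,col):
    p=(proj(d,P)-o+.4)*sc;cv2.polylines(im,[np.round(p).astype(int)],True,col,1)
# overlay
T=lambda c,th,L:[[*(c+Rz(th)@np.array(l[:2])),l[2]] for l in L]
a=crop(t,392,208,80,75,5);b=crop(t,274,235,80,75,5);c=crop(s,340,200,60,75,5)
draw(a,t,T(cr,thr,[(.05,.056,.006),(.05,-.056,.006),(-.05,-.056,.006),(-.05,.056,.006)]),(392,208),5,(0,0,255))
draw(b,t,T(ck,thk,[(.045,.056,.006),(.045,-.056,.006),(-.045,-.056,.006),(-.045,.056,.006)]),(274,235),5,(0,0,255))
for y in(-.038,.038):
  for x in(-1,1): draw(b,t,T(ck,thk,[(x*.0135,y-.006,.044),(x*.0135,y+.006,.044)]),(274,235),5,(255,0,0))
sn,cs=np.sin(np.radians(40)),np.cos(np.radians(40))
ue=Rz(thr).T@(np.mean([atz(t,u,.080)[:2] for u in f([(128,172),(303,208)],392,208,0)],0)-cr);print("edge mid",ue)
for off in(0,.008):
  B=[(ue[0]+sn*v+cs*off,y+ue[1],.0775-cs*v+sn*off) for v,y in((0,.047),(0,-.047),(.062,-.047),(.062,.047))]
  draw(a,t,T(cr,thr,B),(392,208),5,(255,255,0) if off else (255,0,255))
cv2.imwrite("pics/c2.png",np.hstack([a,b]))
E
```

```text
rest [ 0.53005566 -0.25989315] -14.95415646648986 [np.float64(0.11607015374822535), np.float64(0.10466929265405954), np.float64(0.11519108599791258), np.float64(0.1022482872991097)]
rack [0.47504213 0.02362763] 12.322366400974584 [np.float64(0.11493935887608644), np.float64(0.09393504661785268), np.float64(0.11424173592899224), np.float64(0.09454899203360713)]
cap top [0.51361701 0.27212351 0.161     ]
cap top scene [0.51478518 0.27134042 0.161     ]
(417.20000000000005, 242.0) 0.078 [-0.01862571  0.03604675]
(417.20000000000005, 242.0) 0.083 [-0.0197122   0.03659713]
(452.20000000000005, 249.2) 0.078 [-0.01651758 -0.04554266]
(452.20000000000005, 249.2) 0.083 [-0.01761245 -0.04466762]
edge mid [-0.01800792 -0.00446287]
```

View pics/c2.png

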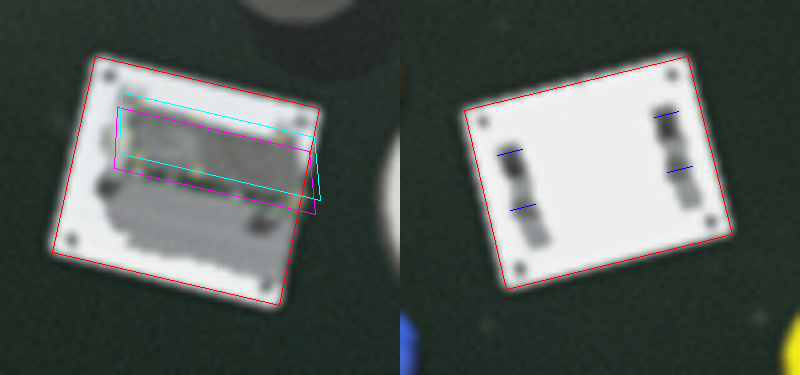

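The plate outlines fit well, with sizes correct once the corner rounding is allowed for. The board sits about 5 mm further left than my first overlay, so it is centred on the rest. I'll go to the pregrasp and look again there.

```bash
cat >> h.py <<'E'
def plan(p1,R1,n,g,p0=None,R0=None):
    from rig import r
    s=r.state()
    p=np.array(s["position"]) if p0 is None else np.array(p0); Q=R.from_euler("xyz",s["orientation"]) if R0 is None else R0
    pa=p.copy(); w=(Q.inv()*R1).as_rotvec()/n; rows=[]
    for i in range(n):
        tgt=pa+(np.array(p1)-pa)*(i+1)/n
        sh=np.round(Q.inv().apply(tgt-p)/.03,2); wr=np.round(np.degrees(w)/8,2)
        p=p+Q.apply(sh*.03); Q=Q*R.from_rotvec(np.radians(wr*8)); rows.append(" ".join(f"{v:g}" for v in [*wr,*sh,g]))
    print(len(rows),"; ".join(rows)); print("end",p.round(4),"err deg",np.degrees((Q.inv()*R1).magnitude()).round(2),"max",max(abs(float(v)) for q in rows for v in q.split()))
    return p,Q
def tool(yaw,tilt):
    # tool x at yaw+90deg, fingers down, tilted outward along yaw dir by tilt (deg)
    a,b=np.radians(yaw),np.radians(tilt)
    z=np.array([np.sin(b)*np.cos(a),np.sin(b)*np.sin(a),-np.cos(b)]); x=np.array([-np.sin(a),np.cos(a),0])
    return R.from_matrix(np.c_[x,np.cross(z,x),z])
def restw(x,y,z,th=-15): return np.array([.530,-.260,0])+R.from_euler("z",th,degrees=True).apply([x,y,z])
E
python3 - <<'E'
from h import *
sn,cs=np.sin(np.radians(40)),np.cos(np.radians(40))
R1=tool(-15,40)
def g(d): return restw(-.0149-sn*d,.0005,.080+cs*d)   # TCP d above edge
print(g(.07),g(0)); p,Q=plan([.30,-.33,.26],tool(-15,20),11,-0.4)
plan(g(.06),R1,7,-.4,p,Q)
t=load("scene0");print(ray(t,(320,240))[0])
E
```

```text
[ 0.47227515 -0.24401504  0.13362311] [ 0.51573711 -0.25566063  0.08      ]
11 -0.21 0.1 -0.58 0.44 -0.24 -0.09 -0.4; -0.21 0.1 -0.58 0.46 -0.2 -0.09 -0.4; -0.21 0.1 -0.58 0.48 -0.15 -0.08 -0.4; -0.21 0.1 -0.58 0.49 -0.12 -0.09 -0.4; -0.21 0.1 -0.58 0.49 -0.07 -0.08 -0.4; -0.21 0.1 -0.58 0.51 -0.03 -0.07 -0.4; -0.21 0.1 -0.58 0.5 0.01 -0.07 -0.4; -0.21 0.1 -0.58 0.5 0.05 -0.06 -0.4; -0.21 0.1 -0.58 0.5 0.1 -0.05 -0.4; -0.21 0.1 -0.58 0.49 0.14 -0.04 -0.4; -0.21 0.1 -0.58 0.48 0.18 -0.03 -0.4
end [ 0.3001 -0.3299  0.2601] err deg 0.36 max 0.58
7 -0.36 0 -0 0.61 0.46 0.84 -0.4; -0.36 0 -0 0.61 0.41 0.87 -0.4; -0.36 0 -0 0.61 0.37 0.88 -0.4; -0.36 0 -0 0.61 0.32 0.9 -0.4; -0.36 0 -0 0.62 0.28 0.92 -0.4; -0.36 0 -0 0.61 0.24 0.92 -0.4; -0.36 0 -0 0.61 0.18 0.94 -0.4
end [ 0.4784 -0.2456  0.126 ] err deg 0.28 max 0.94
[-0.40886027  0.95479282  0.84175565]
```

Emit:
{"name": "servo_tool", "arguments": {
  "deltas": "-0.21 0.1 -0.58 0.44 -0.24 -0.09 0; -0.21 0.1 -0.58 0.46 -0.2 -0.09 0; -0.21 0.1 -0.58 0.48 -0.15 -0.08 0; -0.21 0.1 -0.58 0.49 -0.12 -0.09 0; -0.21 0.1 -0.58 0.49 -0.07 -0.08 0; -0.21 0.1 -0.58 0.51 -0.03 -0.07 0; -0.21 0.1 -0.58 0.5 0.01 -0.07 0; -0.21 0.1 -0.58 0.5 0.05 -0.06 0; -0.21 0.1 -0.58 0.5 0.1 -0.05 0; -0.21 0.1 -0.58 0.49 0.14 -0.04 0; -0.21 0.1 -0.58 0.48 0.18 -0.03 0",
  "newtons": 40
}}

```text
t: 1.2
position: [0.3004, -0.3294, 0.2603]
orientation: [2.795, 0.002, 1.308]
ft_force: [0.9, -0.3, 0.3]
width: 0.0431
gripper_force: 0.0
```

Emit:
{"name": "servo_tool", "arguments": {
  "deltas": "-0.36 0 0 0.61 0.46 0.84 0; -0.36 0 0 0.61 0.41 0.87 0; -0.36 0 0 0.61 0.37 0.88 0; -0.36 0 0 0.61 0.32 0.9 0; -0.36 0 0 0.61 0.28 0.92 0; -0.36 0 0 0.61 0.24 0.92 0; -0.36 0 0 0.61 0.18 0.94 0; 0 0 0 0 0 0 0"
}}

```text
t: 2.0
position: [0.4782, -0.2436, 0.123]
orientation: [2.446, 0.0, 1.307]
ft_force: [-0.1, 0.8, -0.0]
width: 0.0428
gripper_force: 0.0
```

```bash
python3 - <<'E'
from h import *
from rig import r,get_image
s=r.state();print({k:np.round(s[k],4) for k in("t","position","orientation","width","joint_positions","ft_force")})
d=get_image("scene");pickle.dump(d,open("scene1.pkl","wb"))
t=get_image("top");pickle.dump(t,open("top1.pkl","wb"))
cv2.imwrite("pics/d1.png",np.hstack([crop(d,330,190,80,120,5),crop(t,392,188,80,120,5)]))
E
```

```text
{'t': np.float64(2.0), 'position': array([ 0.4782, -0.2436,  0.123 ]), 'orientation': array([2.4463e+00, 3.0000e-04, 1.3068e+00]), 'width': np.float64(0.0428), 'joint_positions': array([-0.5931, -0.1126, -0.9624,  0.0527,  0.2083,  1.3142]), 'ft_force': array([-0.0866,  0.793 , -0.0231])}
```

View pics/d1.png

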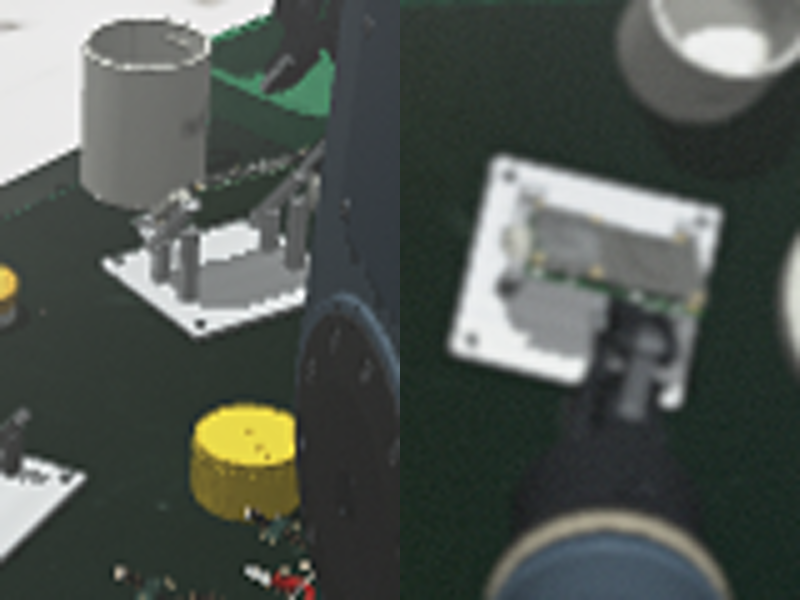

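The scene view shows the board on its rails, with the arm hiding its right end. In the top view the board's upper edge runs from about (525,272) to (695,308) in the crop, with the fingers at about (640,330). I'll check that against projections.

```bash
python3 - <<'E'
from h import *
t=load("top1")
o=np.array([392,188]);f=lambda P:(proj(t,P)-o+.4)*5+[400,0]
s_=[.4782,-.2436,.123];z=R.from_euler("xyz",[2.4463,.0003,1.3068]).as_matrix()
print("tcp",f([s_]),"along -40mm",f([np.array(s_)-.04*z[:,2]]),"finger tips",f([np.array(s_)+.02*z[:,1],np.array(s_)-.02*z[:,1]]))
for ux in(-.018,-.023):
  for off in(0,.0066):
    for dy in(0,):
      c=lambda y,v:restw(ux+.643*v+.766*off,y+dy,.0775-.766*v+.643*off)
      print(ux,off,f([c(.047,0),c(-.047,0),c(-.047,.062),c(.047,.062)]).round().tolist())
print("cam",ray(t,(0,0))[0])
for y in(.038,-.038): print(y,f([restw(-.023,y,.006),restw(-.018,y,.075),restw(.03,y,.03)]).round().tolist())
E
```

```text
tcp [[601.61577998 347.82450103]] along -40mm [[602.20123364 393.8959744 ]] finger tips [[613.9805309  309.69162438]
 [589.45315825 385.33521144]]
-0.018 0 [[505.0, 266.0], [705.0, 312.0], [700.0, 249.0], [508.0, 205.0]]
-0.018 0.0066 [[509.0, 253.0], [710.0, 300.0], [704.0, 237.0], [512.0, 193.0]]
-0.023 0 [[503.0, 276.0], [703.0, 323.0], [698.0, 259.0], [506.0, 215.0]]
-0.023 0.0066 [[506.0, 264.0], [707.0, 311.0], [702.0, 247.0], [509.0, 203.0]]
cam [ 0.29325805 -0.01617216  1.33454046]
0.038 [[500.0, 307.0], [523.0, 271.0], [530.0, 193.0]]
-0.038 [[653.0, 343.0], [685.0, 309.0], [685.0, 229.0]]
```

```bash
python3 - <<'E'
from h import *
t=load("top1");s=load("scene1")
cv2.imwrite("pics/d2.png",np.hstack([crop(t,412,216,44,60,9)[:, :396],crop(s,346,212,44,60,9)[:, :396]]))
E
```

```text
(no output)
```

View pics/d2.png

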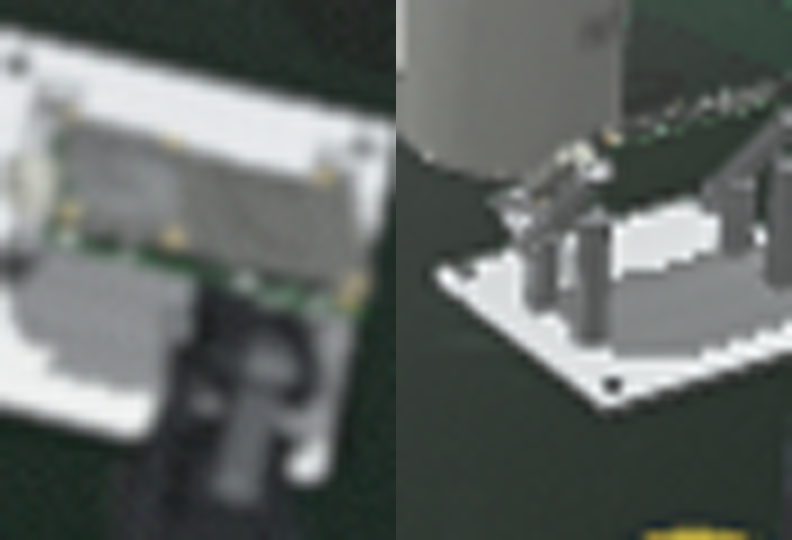

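The board's green edge runs from about (60,243) to (300,308) in the left crop, which puts the edge about 2.5 mm nearer the robot than assumed. Sideways it is centred. Now I'll plan the insertion.

```bash
python3 - <<'E'
from h import *
sn,cs=np.sin(np.radians(40)),np.cos(np.radians(40))
g=lambda d:restw(-.0175-sn*d,0,.080+cs*d)
p,Q=plan(g(.05),tool(-15,40),2,0)
p,Q=plan(g(-.028),tool(-15,40),6,0,p,Q)
E
```

```text
2 -0.01 0.01 -0.01 -0.01 -0.02 0.14 0; -0.01 0.01 -0.01 -0.01 -0.01 0.14 0
end [ 0.4821 -0.2472  0.1184] err deg 0.09 max 0.14
6 -0 0 0 0 -0 0.43 0; -0 0 0 0 -0 0.44 0; -0 0 0 0 -0 0.43 0; -0 0 0 0 -0 0.43 0; -0 0 0 0 -0 0.44 0; -0 0 0 0 -0 0.43 0
end [ 0.5305 -0.2602  0.0585] err deg 0.09 max 0.44
```

Emit:
{"name": "servo_tool", "arguments": {
  "deltas": "0 0 0 0 -0.02 0.14 0; 0 0 0 0 -0.01 0.14 0; 0 0 0 0 0 0.43 0; 0 0 0 0 0 0.44 0; 0 0 0 0 0 0.43 0; 0 0 0 0 0 0.43 0; 0 0 0 0 0 0.44 0; 0 0 0 0 0 0.43 0; 0 0 0 0 0 0 0"
}}

```text
t: 3.0
position: [0.5315, -0.2614, 0.0587]
orientation: [2.445, 0.002, 1.304]
ft_force: [0.2, -0.4, 1.2]
width: 0.0429
gripper_force: 0.0
```

Emit:
{"name": "servo_tool", "arguments": {
  "deltas": "0 0 0 0 0 0 0.4; 0 0 0 0 0 0 0.6; 0 0 0 0 0 0 0.8; 0 0 0 0 0 0 1; 0 0 0 0 0 0 1; 0 0 0 0 0 0 1; 0 0 0 0 0 0 1",
  "newtons": 40
}}

```text
t: 3.7
position: [0.5313, -0.261, 0.0602]
orientation: [2.443, 0.002, 1.304]
ft_force: [-7.9, 1.3, 8.4]
width: 0.0066
gripper_force: 42.0
```

Emit:
{"name": "servo_tool", "arguments": {
  "deltas": "0 0 0 0 0 -0.1 1; 0 0 0 0 0 -0.2 1; 0 0 0 0 0 -0.3 1; 0 0 0 0 0 -0.3 1; 0 0 0 0 0 -0.4 1; 0 0 0 0 0 -0.5 1; 0 0 0 0 0 -0.5 1; 0 0 0 0 0 0 1"
}}

```text
t: 4.5
position: [0.4882, -0.2492, 0.1144]
orientation: [2.442, 0.003, 1.304]
ft_force: [0.3, -0.1, -0.9]
width: 0.0068
gripper_force: 40.3
```

```bash
python3 - <<'E'
from h import *
from rig import r,get_image
s=r.state();print({k:np.round(s[k],4) for k in("t","position","orientation","width","gripper_force","joint_positions","ft_force")})
# lift to z .2, then to above slot, upright
p,Q=plan([.47,-.245,.20],tool(-15,40),4,1)
p,Q=plan([.475,.0236,.18],tool(12.5,0),12,1,p,Q)
E
```

```text
{'t': np.float64(4.5), 'position': array([ 0.4882, -0.2492,  0.1144]), 'orientation': array([2.442 , 0.0027, 1.3041]), 'width': np.float64(0.0068), 'gripper_force': np.float64(40.3365), 'joint_positions': array([-0.5882, -0.0724, -0.961 ,  0.0079,  0.2029,  1.3197]), 'ft_force': array([ 0.3429, -0.0846, -0.8973])}
4 0 0.01 -0 -0.01 0.34 -0.65 1; 0 0.01 -0 -0.01 0.34 -0.64 1; 0 0.01 -0 -0 0.34 -0.65 1; 0 0.01 -0 -0.01 0.34 -0.64 1
end [ 0.4701 -0.2451  0.1999] err deg 0.14 max 1.0
12 0.41 0.1 -0.28 0.72 -0.17 -0.07 1; 0.41 0.1 -0.28 0.74 -0.15 -0.06 1; 0.41 0.1 -0.28 0.73 -0.13 -0.03 1; 0.41 0.1 -0.28 0.75 -0.09 -0.02 1; 0.41 0.1 -0.28 0.74 -0.07 -0.01 1; 0.41 0.1 -0.28 0.75 -0.04 0.01 1; 0.41 0.1 -0.28 0.75 -0.01 0.03 1; 0.41 0.1 -0.28 0.74 0.02 0.03 1; 0.41 0.1 -0.28 0.75 0.06 0.04 1; 0.41 0.1 -0.28 0.74 0.08 0.04 1; 0.41 0.1 -0.28 0.74 0.12 0.05 1; 0.41 0.1 -0.28 0.73 0.15 0.06 1
end [0.4751 0.0236 0.1799] err deg 0.41 max 1.0
```

Emit:
{"name": "servo_tool", "arguments": {
  "deltas": "0 0 0 0 0.34 -0.65 1; 0 0 0 0 0.34 -0.64 1; 0 0 0 0 0.34 -0.65 1; 0 0 0 0 0.34 -0.64 1"
}}

```text
t: 4.9
position: [0.4706, -0.2439, 0.1986]
orientation: [2.444, 0.002, 1.304]
ft_force: [0.1, -0.9, -0.2]
width: 0.007
gripper_force: 40.3
```

Emit:
{"name": "servo_tool", "arguments": {
  "deltas": "0.41 0.1 -0.28 0.72 -0.17 -0.07 1; 0.41 0.1 -0.28 0.74 -0.15 -0.06 1; 0.41 0.1 -0.28 0.73 -0.13 -0.03 1; 0.41 0.1 -0.28 0.75 -0.09 -0.02 1; 0.41 0.1 -0.28 0.74 -0.07 -0.01 1; 0.41 0.1 -0.28 0.75 -0.04 0.01 1; 0.41 0.1 -0.28 0.75 -0.01 0.03 1; 0.41 0.1 -0.28 0.74 0.02 0.03 1; 0.41 0.1 -0.28 0.75 0.06 0.04 1; 0.41 0.1 -0.28 0.74 0.08 0.04 1; 0.41 0.1 -0.28 0.74 0.12 0.05 1; 0.41 0.1 -0.28 0.73 0.15 0.06 1"
}}

```text
t: 6.1
position: [0.477, 0.0256, 0.1769]
orientation: [-3.134, 0.003, 1.794]
ft_force: [0.5, -0.4, -1.6]
width: 0.0065
gripper_force: 40.3
```

Emit:
{"name": "servo_tool", "arguments": {
  "deltas": "0 0 0 0 0 0 1; 0 0 0 0 0 0 1"
}}

```text
t: 6.3
position: [0.477, 0.0248, 0.1765]
orientation: [-3.136, 0.004, 1.793]
ft_force: [-1.1, -0.4, -1.1]
width: 0.0063
gripper_force: 40.3
```

```bash
python3 - <<'E'
from h import *
from rig import r,get_image
s=r.state();print({k:np.round(s[k],4) for k in("t","position","orientation","width","gripper_force","joint_positions","ft_force")})
d=get_image("scene");pickle.dump(d,open("scene2.pkl","wb"))
t=get_image("top");pickle.dump(t,open("top2.pkl","wb"))
print("tcp px",proj(d,[s["position"]]),proj(t,[s["position"]]))
cv2.imwrite("pics/e1.png",np.hstack([crop(d,270,190,80,120,5),crop(t,274,200,80,120,5)]))
E
```

```text
{'t': np.float64(6.3), 'position': array([0.477 , 0.0248, 0.1765]), 'orientation': array([-3.1361,  0.0036,  1.7932]), 'width': np.float64(0.0063), 'gripper_force': np.float64(40.2779), 'joint_positions': array([ 0.0549,  0.1891, -0.2032,  1.1833, -0.0044,  1.4033]), 'ft_force': array([-1.0895, -0.4354, -1.1296])}
tcp px [[320.60707512 230.90307568]] [[309.82805757 257.13783388]]
```

View pics/e1.png

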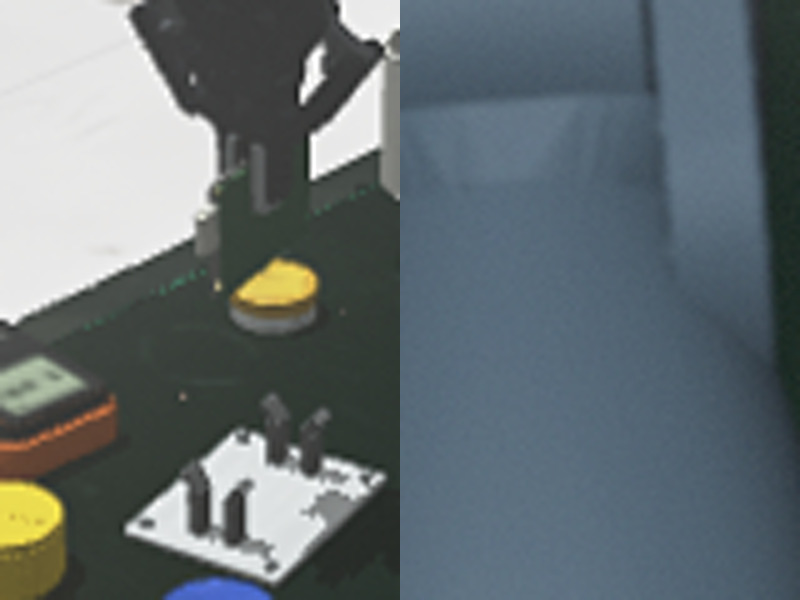

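The board hangs from the fingers in the scene view. Its left end edge runs from (222,170) to (218,292) and its lower edge crosses the tin from about (235,290) to (275,262). The top view is blocked by the arm. I'll compare with the model.

```bash
python3 - <<'E'
from h import *
d=load("scene2");p=np.array([.477,.0248,.1765]);Q=R.from_euler("xyz",[-3.1361,.0036,1.7932])
f=lambda P:((proj(d,P)-[270,190]+.4)*5).round().tolist()
for y in(-.004,.004):
  print(y,"UL UR LL LR",f([p+Q.apply([a,y,b]) for a,b in((.047,-.028),(-.047,-.028),(.047,.034),(-.047,.034))]))
ck=np.array([.475,.0236,0]);Z=R.from_euler("z",12.4,degrees=True)
for y in(-.038,.038): print("cheek",y,f([ck+Z.apply([x,y,.044]) for x in(-.0135,.0135)]))
print("slot yaw tool",np.degrees(1.7932)-90)
im=crop(d,300,215,60,60,8).astype(float); cv2.imwrite("pics/e2.png",np.clip(im*2.5,0,255).astype(np.uint8))
E
```

```text
-0.004 UL UR LL LR [[210.0, 195.0], [311.0, 120.0], [212.0, 311.0], [311.0, 232.0]]
0.004 UL UR LL LR [[196.0, 191.0], [297.0, 116.0], [197.0, 307.0], [297.0, 228.0]]
cheek -0.038 [[320.0, 415.0], [275.0, 400.0]]
cheek 0.038 [[242.0, 483.0], [196.0, 468.0]]
slot yaw tool 12.742791822859218
```

View pics/e2.png

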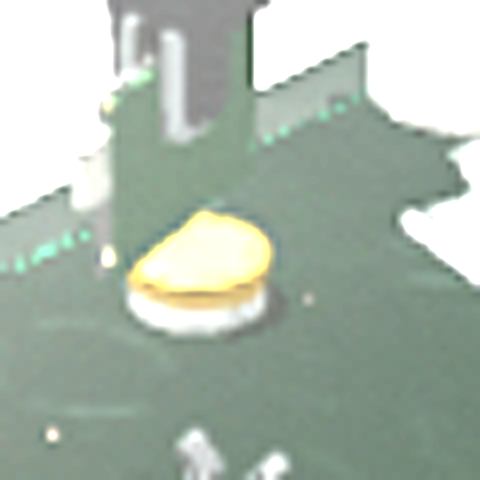

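The model matches. The lower edge line agrees within 2 mm, both cheek tops project onto the seen cheeks, and the board is centred sideways within about 2 mm. Now I'll lower it.

```bash
python3 - <<'E'
from h import *
c=np.array([.475,.0236,0])+R.from_euler("z",12.4,degrees=True).apply([0,.001,0])
print(c);p,Q=plan([c[0],c[1],.085],tool(12.4,0),6,1)
plan([c[0],c[1],.042],tool(12.4,0),5,1,p,Q)
E
```

```text
[0.47478526 0.02457667 0.        ]
6 -0.01 0 0.01 0.01 -0.01 0.51 1; -0.01 0 0.01 0 -0 0.51 1; -0.01 0 0.01 0.01 -0.01 0.51 1; -0.01 0 0.01 0.01 -0.01 0.52 1; -0.01 0 0.01 0 -0.01 0.51 1; -0.01 0 0.01 0.01 -0.01 0.51 1
end [0.4748 0.0246 0.085 ] err deg 0.37 max 1.0
5 0.01 0.01 -0.01 0 -0 0.29 1; 0.01 0.01 -0.01 0 -0 0.28 1; 0.01 0.01 -0.01 0 -0 0.29 1; 0.01 0.01 -0.01 0 -0 0.29 1; 0.01 0.01 -0.01 0 -0 0.28 1
end [0.4749 0.0246 0.0421] err deg 0.32 max 1.0
```

Emit:
{"name": "servo_tool", "arguments": {
  "deltas": "-0.01 0 0.01 0.01 -0.01 0.51 1; -0.01 0 0.01 0 -0.01 0.51 1; -0.01 0 0.01 0.01 -0.01 0.51 1; -0.01 0 0.01 0.01 -0.01 0.52 1; 0 0 0 0 -0.01 0.51 1; 0 0 0 0.01 -0.01 0.51 1; 0 0 0 0 0 0 1; 0 0 0 0 0 0 1"
}}

```text
t: 7.2
position: [0.4745, 0.0245, 0.0857]
orientation: [3.141, 0.004, 1.786]
ft_force: [0.7, 0.4, -0.6]
width: 0.0068
gripper_force: 40.3
```

Emit:
{"name": "servo_tool", "arguments": {
  "deltas": "0 0 0 0 0 0.28 1; 0 0 0 0 0 0.28 1; 0 0 0 0 0 0.28 1; 0 0 0 0 0 0 1"
}}

```text
t: 7.6
position: [0.4739, 0.0249, 0.0587]
orientation: [-3.14, 0.003, 1.787]
ft_force: [1.0, 0.6, -0.4]
width: 0.0063
gripper_force: 40.2
```

No contact so far. I'll ease down the last 18 mm.

Emit:
{"name": "servo_tool", "arguments": {
  "deltas": "0 0 0 0 0 0.2 1; 0 0 0 0 0 0.2 1; 0 0 0 0 0 0.1 1; 0 0 0 0 0 0 1"
}}

```text
t: 8.0
position: [0.4743, 0.0249, 0.0444]
orientation: [-3.141, 0.003, 1.787]
ft_force: [-0.1, 0.0, -0.1]
width: 0.0064
gripper_force: 40.3
```

Emit:
{"name": "servo_tool", "arguments": {
  "deltas": "0 0 0 0 0 0.04 1; 0 0 0 0 0 0 1"
}}

```text
t: 8.2
position: [0.4747, 0.0249, 0.0438]
orientation: [3.141, 0.003, 1.787]
ft_force: [0.6, -0.6, -0.4]
width: 0.0066
gripper_force: 40.3
```

Emit:
{"name": "servo_tool", "arguments": {
  "deltas": "0 0 0 0 0 0.06 1; 0 0 0 0 0 0.04 1; 0 0 0 0 0 0 1"
}}

```text
t: 8.5
position: [0.4752, 0.0246, 0.0415]
orientation: [3.14, 0.004, 1.787]
ft_force: [-2.7, -2.6, 13.9]
width: 0.0066
gripper_force: 42.7
```

Emit:
{"name": "servo_tool", "arguments": {
  "deltas": "0 0 0 0 0 0.03 1; 0 0 0 0 0 0 1"
}}

```text
t: 8.7
position: [0.4754, 0.0247, 0.0415]
orientation: [3.139, 0.004, 1.787]
ft_force: [-8.6, -4.0, 33.1]
width: 0.0064
gripper_force: 45.6
```

The board is on the floor. I'll take the load off, open the gripper and rise straight up.

Emit:
{"name": "servo_tool", "arguments": {
  "deltas": "0 0 0 0 0 -0.05 1; 0 0 0 0 0 0 1; 0 0 0 0 0 0 0.6; 0 0 0 0 0 0 0.4; 0 0 0 0 0 0 0.2; 0 0 0 0 0 0 0.2; 0 0 0 0 0 -0.2 0.2; 0 0 0 0 0 -0.6 0.2; 0 0 0 0 0 -1 0.2; 0 0 0 0 0 -1 0.2; 0 0 0 0 0 -1 -0.5; 0 0 0 0 0 -1 -1"
}}

```text
t: 9.9
position: [0.4742, 0.0254, 0.1871]
orientation: [3.141, 0.003, 1.787]
ft_force: [0.3, 0.2, 0.0]
width: 0.0618
gripper_force: 0.0
```

```bash
python3 - <<'E'
from h import *
from rig import r,get_image
s=r.state();print({k:np.round(s[k],4) for k in("t","position","orientation","width","joint_positions","ft_force")})
d=get_image("scene");pickle.dump(d,open("scene3.pkl","wb"))
cv2.imwrite("pics/f1.png",np.clip(crop(d,270,240,80,70,8)*1.8,0,255).astype(np.uint8))
f=lambda P:((proj(d,P)-[270,240]+.4)*8).round().tolist()
c=np.array([.475,.0236,0]);Z=R.from_euler("z",12.4,degrees=True)
print(f([c+Z.apply([x,y,z]) for x in(-.004,.004) for y in(.047,-.047) for z in (.006,.068)]))
# toward the cap: yaw choices; tool x yaw = 90+yaw ; j6 ~ yawx - az
C=np.array([.514,.272]); 
p,Q=plan([.490,.12,.26],tool(-30,0),7,-1)
plan([*C,.26],tool(-50,0),7,-1,p,Q)
E
```

```text
{'t': np.float64(9.9), 'position': array([0.4742, 0.0254, 0.1871]), 'orientation': array([3.1408, 0.0034, 1.7871]), 'width': np.float64(0.0618), 'joint_positions': array([ 0.0556,  0.1733, -0.1955,  1.2007, -0.0032,  1.4101]), 'ft_force': array([0.3417, 0.1684, 0.0427])}
[[346.0, 481.0], [345.0, 311.0], [499.0, 343.0], [501.0, 179.0], [324.0, 473.0], [323.0, 304.0], [478.0, 336.0], [480.0, 172.0]]
7 0.01 0 0.76 0.42 0.16 -0.33 -1; 0.01 0 0.76 0.44 0.12 -0.32 -1; 0.01 0 0.76 0.45 0.07 -0.33 -1; 0.01 0 0.76 0.46 0.02 -0.33 -1; 0.01 0 0.76 0.45 -0.03 -0.33 -1; 0.01 0 0.76 0.45 -0.07 -0.32 -1; 0.01 0 0.76 0.43 -0.13 -0.33 -1
end [0.4898 0.1199 0.26  ] err deg 0.24 max 1.0
7 -0 0 0.35 0.68 -0.26 -0 -1; -0 0 0.35 0.67 -0.3 -0 -1; -0 0 0.35 0.66 -0.33 -0 -1; -0 0 0.35 0.64 -0.36 -0 -1; -0 0 0.35 0.62 -0.4 -0.01 -1; -0 0 0.35 0.6 -0.42 0 -1; -0 0 0.35 0.57 -0.45 0 -1
end [0.5139 0.272  0.26  ] err deg 0.29 max 1.0
```

View pics/f1.png

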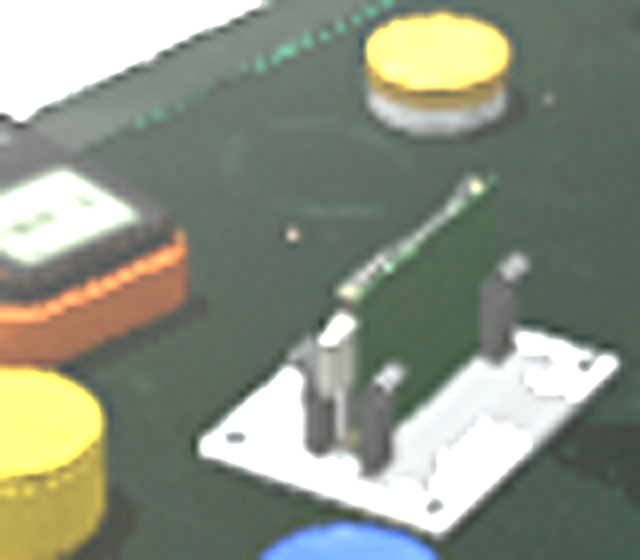

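The board stands upright in the slot. Its upper edge runs from (350,292) to (490,180), which matches the prediction, and it is centred between the cheeks. On to the cap.

Emit:
{"name": "servo_tool", "arguments": {
  "deltas": "0 0 0.76 0.42 0.16 -0.33 -1; 0 0 0.76 0.44 0.12 -0.32 -1; 0 0 0.76 0.45 0.07 -0.33 -1; 0 0 0.76 0.46 0.02 -0.33 -1; 0 0 0.76 0.45 -0.03 -0.33 -1; 0 0 0.76 0.45 -0.07 -0.32 -1; 0 0 0.76 0.43 -0.13 -0.33 -1"
}}

```text
t: 10.65
position: [0.4883, 0.1204, 0.2543]
orientation: [3.139, 0.002, 1.04]
ft_force: [0.6, -0.7, 0.0]
width: 0.0856
gripper_force: 0.0
```

Emit:
{"name": "servo_tool", "arguments": {
  "deltas": "0 0 0.35 0.68 -0.26 0 -1; 0 0 0.35 0.67 -0.3 0 -1; 0 0 0.35 0.66 -0.33 0 -1; 0 0 0.35 0.64 -0.36 0 -1; 0 0 0.35 0.62 -0.4 0 -1; 0 0 0.35 0.6 -0.42 0 -1; 0 0 0.35 0.57 -0.45 0 -1; 0 0 0 0 0 0 -1; 0 0 0 0 0 0 -1"
}}

```text
t: 11.55
position: [0.5122, 0.272, 0.2532]
orientation: [3.138, 0.002, 0.704]
ft_force: [-0.2, -0.2, 0.5]
width: 0.0858
gripper_force: 0.0
```

```bash
python3 - <<'E'
from h import *
from rig import r,get_image
s=r.state();print({k:np.round(s[k],4) for k in("t","position","orientation","width","joint_positions","ft_force")})
d=get_image("scene");pickle.dump(d,open("scene4.pkl","wb"))
cv2.imwrite("pics/g1.png",crop(d,190,190,90,110,5))
f=lambda P:((proj(d,P)-[190,190]+.4)*5).round().tolist()
a=np.linspace(0,2*np.pi,4,endpoint=False)
print("cap top rim",f([[.514+.029*np.cos(q),.272+.029*np.sin(q),.161] for q in a]),"tcp",f([s["position"]]))
p,Q=plan([.514,.272,.165],tool(-50,0),6,-1)
plan([.514,.272,.121],tool(-50,0),4,-1,p,Q)
E
```

```text
{'t': np.float64(11.55), 'position': array([0.5122, 0.272 , 0.2532]), 'orientation': array([3.1384e+00, 1.7000e-03, 7.0370e-01]), 'width': np.float64(0.0858), 'joint_positions': array([ 0.49  ,  0.3839,  0.2529,  1.4406, -0.0035,  2.9279]), 'ft_force': array([-0.1761, -0.1828,  0.4505])}
cap top rim [[166.0, 373.0], [155.0, 421.0], [249.0, 420.0], [258.0, 372.0]] tcp [[195.0, 212.0]]
6 0 0 0.01 0.01 0 0.49 -1; 0 0 0.01 0.01 0.01 0.49 -1; 0 0 0.01 0.01 -0 0.49 -1; 0 0 0.01 0.01 0 0.49 -1; 0 0 0.01 0.01 0 0.49 -1; 0 0 0.01 0.01 0.01 0.49 -1
end [0.5141 0.2719 0.1651] err deg 0.29 max 1.0
4 0.01 0 -0.01 0 -0 0.37 -1; 0.01 0 -0.01 0 -0 0.37 -1; 0.01 0 -0.01 0 -0.01 0.36 -1; 0.01 0 -0.01 0 0 0.37 -1
end [0.5139 0.272  0.121 ] err deg 0.2 max 1.0
```

View pics/g1.png

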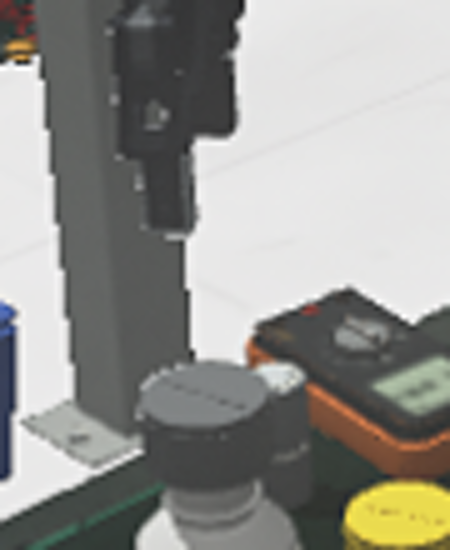

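The cap top is seen at (205,395), against a prediction of (207,396). The gripper is open above it. I'll go down and grip.

Emit:
{"name": "servo_tool", "arguments": {
  "deltas": "0 0 0.01 0.01 0 0.49 -1; 0 0 0 0.01 0.01 0.49 -1; 0 0 0 0.01 0 0.49 -1; 0 0 0 0.01 0 0.49 -1; 0 0 0 0.01 0 0.49 -1; 0 0 0 0.01 0.01 0.49 -1; 0 0 0 0 0 0.37 -1; 0 0 0 0 0 0.37 -1; 0 0 0 0 0 0.36 -1; 0 0 0 0 0 0.37 -1; 0 0 0 0 0 0 -1"
}}

```text
t: 12.7
position: [0.5136, 0.2717, 0.1194]
orientation: [3.139, 0.003, 0.701]
ft_force: [-0.8, -0.2, 0.1]
width: 0.0853
gripper_force: 0.0
```

Emit:
{"name": "servo_tool", "arguments": {
  "deltas": "0 0 0 0 0 0 -0.5; 0 0 0 0 0 0 0; 0 0 0 0 0 0 0.5; 0 0 0 0 0 0 1; 0 0 0 0 0 0 1; 0 0 0 0 0 0 1",
  "newtons": 80
}}

```text
t: 13.3
position: [0.5146, 0.2723, 0.1213]
orientation: [3.138, 0.0, 0.701]
ft_force: [1.0, -1.0, 4.5]
width: 0.0568
gripper_force: 83.9
```

Emit:
{"name": "servo_tool", "arguments": {
  "deltas": "0 0 0 0 0 0.07 1; 0 0 0 0 0 0.07 1; 0 0 0 0 0 0.04 1; 0 0 0 0 0 0 1; 0 0 0 0 0 0 1"
}}

```text
t: 13.8
position: [0.5146, 0.2723, 0.116]
orientation: [3.138, 0.0, 0.701]
ft_force: [-0.0, -0.3, 9.1]
width: 0.0567
gripper_force: 84.1
```

Emit:
{"name": "servo_tool", "arguments": {
  "deltas": "0 0 0 0 0 0.06 1; 0 0 0 0 0 0 1; 0 0 0 0 0 0 1"
}}

```text
t: 14.1
position: [0.5147, 0.2723, 0.115]
orientation: [3.138, -0.0, 0.701]
ft_force: [-5.2, -3.1, 19.0]
width: 0.0568
gripper_force: 85.1
```

It's at the stop. Twisting anticlockwise now, which is negative about the tool's z.

Emit:
{"name": "servo_tool", "arguments": {
  "deltas": "0 0 -0.4 0 0 0 1; 0 0 -0.5 0 0 0 1; 0 0 -0.5 0 0 0 1; 0 0 -0.5 0 0 0 1; 0 0 0 0 0 0 1"
}}

```text
t: 14.6
position: [0.515, 0.2725, 0.115]
orientation: [3.138, 0.0, 0.969]
ft_force: [-1.5, -1.3, 17.1]
width: 0.0568
gripper_force: 85.0
```

```bash
python3 - <<'E'
from rig import r
import numpy as np
s=r.state();print({k:np.round(s[k],4) for k in("t","position","orientation","torque","ft_force","width","joint_positions")})
E
```

```text
{'t': np.float64(14.6), 'position': array([0.515 , 0.2725, 0.115 ]), 'orientation': array([3.1377, 0.    , 0.9688]), 'torque': array([-0.3472,  0.1686,  0.0922]), 'ft_force': array([-1.4955, -1.274 , 17.1281]), 'width': np.float64(0.0568), 'joint_positions': array([ 0.4885,  0.4252, -0.037 ,  1.1068, -0.0034,  2.6614])}
```

Emit:
{"name": "servo_tool", "arguments": {
  "deltas": "0 0 -0.65 0 0 0 1; 0 0 -0.65 0 0 0 1; 0 0 -0.65 0 0 0 1; 0 0 -0.65 0 0 0 1; 0 0 -0.65 0 0 0 1; 0 0 -0.65 0 0 0 1; 0 0 -0.65 0 0 0 1; 0 0 -0.65 0 0 0 1; 0 0 -0.65 0 0 0 1; 0 0 -0.65 0 0 0 1; 0 0 -0.65 0 0 0 1; 0 0 0 0 0 0 1"
}}

```text
t: 15.8
position: [0.5154, 0.2725, 0.115]
orientation: [3.139, 0.003, 1.968]
ft_force: [0.6, -1.6, 15.7]
width: 0.0567
gripper_force: 84.9
```

```bash
python3 - <<'E'
from h import *
from rig import r,get_image
s=r.state();print({k:np.round(s[k],4) for k in("t","position","orientation","torque","ft_force","width")})
E
```

```text
{'t': np.float64(15.8), 'position': array([0.5154, 0.2725, 0.115 ]), 'orientation': array([3.1389, 0.0034, 1.9677]), 'torque': array([-0.1824, -0.2764,  0.0567]), 'ft_force': array([ 0.6015, -1.5722, 15.6921]), 'width': np.float64(0.0567)}
```

Emit:
{"name": "servo_tool", "arguments": {
  "deltas": "0 0 0 0 0 -0.1 1; 0 0 0 0 0 -0.15 1; 0 0 0 0 0 -0.2 1; 0 0 0 0 0 -0.2 1; 0 0 0 0 0 0 1"
}}

```text
t: 16.3
position: [0.5144, 0.2723, 0.1338]
orientation: [3.141, 0.003, 1.964]
ft_force: [-0.4, -0.3, -0.8]
width: 0.0568
gripper_force: 85.1
```

The cap is free, with only its own weight on the wrist. I'll lift it to about 35 mm clear.

Emit:
{"name": "servo_tool", "arguments": {
  "deltas": "0 0 0 0 0 -0.25 1; 0 0 0 0 0 -0.3 1; 0 0 0 0 0 -0.3 1; 0 0 0 0 0 -0.3 1; 0 0 0 0 0 -0.25 1; 0 0 0 0 0 -0.15 1; 0 0 0 0 0 0 1; 0 0 0 0 0 0 1; 0 0 0 0 0 0 1"
}}

```text
t: 17.2
position: [0.514, 0.2722, 0.1793]
orientation: [-3.141, 0.003, 1.964]
ft_force: [0.3, 0.4, -1.1]
width: 0.057
gripper_force: 85.1
```

```bash
python3 - <<'E'
from h import *
from rig import r,get_image
s=r.state();print({k:np.round(s[k],4) for k in("t","position","orientation","dq","ft_force","width")})
d=get_image("scene");
cv2.imwrite("pics/k1.png",cv2.resize(d["frame"][160:380,160:420,::-1],None,fx=2.6,fy=2.6,interpolation=cv2.INTER_CUBIC))
E
```

```text
{'t': np.float64(17.2), 'position': array([0.514 , 0.2722, 0.1793]), 'orientation': array([-3.1407,  0.0035,  1.9645]), 'dq': array([-0.0003,  0.0008,  0.0005,  0.0002,  0.0008,  0.0002]), 'ft_force': array([ 0.2734,  0.4014, -1.1266]), 'width': np.float64(0.057)}
```

View pics/k1.png

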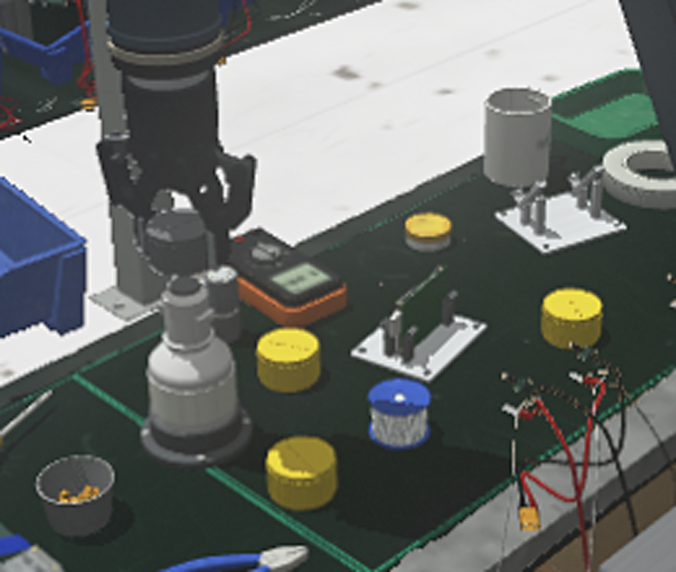

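The cap is held level above the open mouth, at about (180,240) over (187,290). The board stands in the rack at about (420,305), and the bystanders are where they were. Handing in.

```bash
python3 -c "
from rig import r
print(r.finish_job())"
```

```text
the job is handed in; nothing more can be done
None
```

I handed the job in at about 17 s of the 48 s allowed: the board stands upright in the middle of the rack's slot, and the cap is unlocked, off the bottle and held level about 35 mm above the open mouth. The hand-in returned no verdict.

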